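# Find the scrubbing brush with the loose handle and put it up for repair

## Robot

A 6-joint arm with a two-finger parallel gripper is mounted at the origin on the work surface. World frame = base frame: x ahead of the robot, y to its left, z up, the work surface at z = 0. Lengths are in m, angles in rad, forces in N, time in s.
With the tool pointing down it reaches from about 0.35 to 0.85 m from the base axis. Payload 8.1 kg.
Tool frame: the origin (TCP) lies at the very end of the fingers, on their centre line; the grasp point (between the pads) lies 19 mm behind it; z points along the fingers, y is the line along which they close (so a half turn about z gives the same grasp; the last joint's range is limited). The gripper opens to 93 mm and grips with 3 to 60 N. Pads are 15 mm wide; open, the fingers measure 128 mm over their backs; the gripper's body (75 mm by 188 mm) begins 65 mm behind the grasp point.
Start: joints at [1.025, 0.13, 1.488, -0, 1.523, -0.085], TCP at [0.267, 0.537, 0.219] pointing down, gripper open.
Joint ranges: [-2.96, 2.96], [-0.89, 2.26], [0.02, 2.5], [-1.34, 4.48], [0, 2.73], [-2.66, 2.66]. Speed limits (rad/s): [2.39, 2.39, 2.79, 3.14, 3.14, 3.14].

## Interface

Orientations are given as a 3x3 rotation matrix whose columns are the frame's x, y, z axes.
In Python, from rig import ctrl, imaging gives the robot as it stands. The module is installed in compiled form; this text tells all that it offers.
- The arm moves only by the tool apply_moves, never from a script. Its argument "plan" is a list of rows, each a list of 5 numbers: the finger opening in cm, from 0 to 9.3, then the shift along the tool's x, y, z in cm, then the turn about the tool's z in rad. A call has 1 to 12 rows; each row is the pose to reach, as a shift and turn from the pose commanded when the call began, along the tool's axes at that moment; what a row does not reach only later rows make up. A row lasts 1/12 s, in which the tool goes at most 41.7 mm and 7.16 degrees, less where a joint would pass 70% of its speed; a pose out of reach is approached as far as the arm can. A call with a gripper value outside its range is refused whole. The fingers move at their own pace and stop on an object; "grip_force" is the grip in N (left out, the last holds). Time passes only in rows, so rows that repeat a pose let the fingers close. It gives the time, the measured TCP pose, the force, the opening and the grip force at its end, in the units of the state.
- ctrl.get_obs(): the state, without advancing time (a new reading comes with each control period).
- imaging.get_image(name): name is "scene" or "top"; returns the picture (420x560x3 uint8, blue, green, red); there is no depth.
- imaging.camera_model(name): a dict with "mtx" (3x3 intrinsics, pixels), "T" (4x4, takes a point from camera to world coordinates). Camera axes: x right, y up, looking along -z (the intrinsics and any distortion apply to the point x, -y, -z); pixel columns grow to the right and rows downward; lengths in m; the calibration is good to about 2 mm. A picture is of the moment at which its call begins. camera_model takes no time and is no camera call.
- ctrl.hand_in(): hands the job in; it is judged then, once.
The state is a dict: "time_s": time; "joint_pos": joint angles; "joint_vel": joint speeds; "joint_torque": joint torques, N m; "ee_pos": TCP position; "eef_rot": TCP orientation; "contact_force": force on the tool from outside, world axes, zero at the start; "wrist_torque": the same for the moment, N m; "gripper_width": opening from 0.0 (shut) to 1.0 (fully open); "grip_force": force on a finger pad.
Only numpy, scipy, OpenCV 4.12 (cv2) and the standard library are available. Lean on these libraries where they do the work, as an engineer would, in place of code of your own. Each camera call takes 0.05 s, during which the arm holds its last target. There are 200 camera calls.

## Task

One of the three scrubbing brushes parked in the garage has a loose handle. Find it by feel: rock the end of a handle as far as it will go away from the robot, then as far as it will go towards the robot; a firm brush gives only a few millimetres before it resists, the loose one swings well over a centimetre each way. Draw the loose brush right out of its bay by its handle and let it go standing on the board, then take it again by its head and slide it handle first into the orange-banded repair sleeve until its head is against the mouth, and let go; leave the firm brushes parked and the kettle, filter, spray bottle and ramekin where they are.

Things in the scene. Friction and masses are not known exactly. Their poses are not given: they have to be found in the camera images.
- brush_a: Head of one of three identical-looking bamboo brushes (exactly one has a loose handle; letters tell nothing): 60 long (x) x 44 wide (y) x 44 high, bristles down, about 130 g; the handle leaves its -x face. Origin: centre of its underside; z up. Parked in a bay at the start.
- handle_a: Handle of brush_a: bar 16 wide (y) x 14 high (z), 30 g, runs 135 along its own -x, 131 of it clear of the head. Origin: on its axis in the socket, 26 from the head's centre, 33 above its underside. A loose handle swings about the vertical (z) here 0.17 rad each side of straight at under 1 N, then stops; pulled, it slips 8 out of its socket before the head follows; no droop. A firm one is rigid.
- tip_a (a point): Free end of handle_a, on the axis, 135 from the handle's origin.
- brush_b: Head of one of three identical-looking bamboo brushes (exactly one has a loose handle; letters tell nothing): 60 long (x) x 44 wide (y) x 44 high, bristles down, about 130 g; the handle leaves its -x face. Origin: centre of its underside; z up. Parked in a bay at the start.
- handle_b: Handle of brush_b: bar 16 wide (y) x 14 high (z), 30 g, runs 135 along its own -x, 131 of it clear of the head. Origin: on its axis in the socket, 26 from the head's centre, 33 above its underside. A loose handle swings about the vertical (z) here 0.17 rad each side of straight at under 1 N, then stops; pulled, it slips 8 out of its socket before the head follows; no droop. A firm one is rigid.
- tip_b (a point): Free end of handle_b, on the axis, 135 from the handle's origin.
- brush_c: Head of one of three identical-looking bamboo brushes (exactly one has a loose handle; letters tell nothing): 60 long (x) x 44 wide (y) x 44 high, bristles down, about 130 g; the handle leaves its -x face. Origin: centre of its underside; z up. Parked in a bay at the start.
- handle_c: Handle of brush_c: bar 16 wide (y) x 14 high (z), 30 g, runs 135 along its own -x, 131 of it clear of the head. Origin: on its axis in the socket, 26 from the head's centre, 33 above its underside. A loose handle swings about the vertical (z) here 0.17 rad each side of straight at under 1 N, then stops; pulled, it slips 8 out of its socket before the head follows; no droop. A firm one is rigid.
- tip_c (a point): Free end of handle_c, on the axis, 135 from the handle's origin.
- garage: Fixed garage, 59 high, 238 wide, clear roof; 3 bays at y = -90, 0, 90, each 46 wide, 64 deep, open to -x (mouths at x = -32, facing the robot's right). A head stands just inside each mouth, covered by the roof, handle out along -x. With 1 mm clearance a side even a firm brush can turn as a whole 0.03 rad either way (4 mm at the handle end). Origin: on the board under the middle bay.
- sleeve: Fixed repair sleeve: grey tunnel 120 long (x), 48 wide, 60 high, orange band at its mouth; inside 36 wide, 56 high, open at both ends, floor is the board. 2 mm thick feet reach 53 either side. Origin: on the board under its centre; +x points in; mouth at x = -60 faces the robot's left. The head cannot enter; with its face at the mouth the handle end stands about 11 out of the far end.
- mouth (a point): Centre of the sleeve's mouth, 33 above the board, level with the handle of a brush standing on the board.
- kettle: Chrome kettle, 156 wide, 222 high, loose. Origin: centre of underside. A bystander.
- filter: The kettle's mesh filter, a black frame 54 x 40 x 6 lying flat, loose. Origin: centre of underside. A bystander.
- spray: Clear plastic spray bottle with red trigger latched, 70 wide, 196 high, loose. Origin: centre of underside. A bystander.
- ramekin: White ceramic ramekin, 84 wide, 45 high, loose. Origin: centre of underside. A bystander.
Not all that is in view belongs to the job. Leave any brown look-alike of the garage alone. Leave any red look-alike of the brush_b alone.

How it is judged:
On the way, in this order (a step that is already met when the one before it is completed fails the run):
1. the loose handle has been rocked away from the robot in its socket (its end at least 10 mm off straight), its head still in the bay (((y of tip_a in the frame of brush_a below -0.01 m and x of brush_a in the frame of garage above -0.012 m) or (y of tip_b in the frame of brush_b below -0.01 m and x of brush_b in the frame of garage above -0.012 m) or (y of tip_c in the frame of brush_c below -0.01 m and x of brush_c in the frame of garage above -0.012 m))), for 0.05 s.
2. then rocked towards the robot (its end at least 10 mm off straight), its head still in the bay (((y of tip_a in the frame of brush_a above 0.01 m and x of brush_a in the frame of garage above -0.012 m) or (y of tip_b in the frame of brush_b above 0.01 m and x of brush_b in the frame of garage above -0.012 m) or (y of tip_c in the frame of brush_c above 0.01 m and x of brush_c in the frame of garage above -0.012 m))), for 0.05 s.
3. the loose brush has been drawn clear of its bay by its handle (which has slipped at least 4 mm out of its socket, as only a loose one does) and let go, standing on the board (((x of brush_a in the frame of garage below -0.066 m and x of tip_a in the frame of brush_a below -0.165 m and contact force between the fingers and brush_a below 0.05 N and height (world z) of brush_a below 0.008 m and angle between brush_a's own z axis and vertical below 0.1 rad) or (x of brush_b in the frame of garage below -0.066 m and x of tip_b in the frame of brush_b below -0.165 m and contact force between the fingers and brush_b below 0.05 N and height (world z) of brush_b below 0.008 m and angle between brush_b's own z axis and vertical below 0.1 rad) or (x of brush_c in the frame of garage below -0.066 m and x of tip_c in the frame of brush_c below -0.165 m and contact force between the fingers and brush_c below 0.05 N and height (world z) of brush_c below 0.008 m and angle between brush_c's own z axis and vertical below 0.1 rad))), for 0.2 s.
4. the brush is held again, by its head and not by its handle (((contact force between the fingers and brush_a above 1 N and contact force between the fingers and handle_a below 0.05 N and x of brush_a in the frame of garage below -0.066 m) or (contact force between the fingers and brush_b above 1 N and contact force between the fingers and handle_b below 0.05 N and x of brush_b in the frame of garage below -0.066 m) or (contact force between the fingers and brush_c above 1 N and contact force between the fingers and handle_c below 0.05 N and x of brush_c in the frame of garage below -0.066 m))), for 0.2 s.
At the end, for the whole second after the job is handed in: The loose brush's handle lies in the sleeve from the banded side, the head's face within 16 mm of the mouth, head upright on the board, released, at rest; the firm brushes upright within 25 mm of their start; kettle, filter, spray bottle and ramekin upright within 30 mm of theirs (((x of tip_a in the frame of sleeve above 0.05 m and y of tip_a in the frame of sleeve between -0.018 and 0.018 m and height (world z) of tip_a below 0.056 m and x of brush_a in the frame of sleeve between -0.106 and -0.07 m and y of handle_a in the frame of sleeve between -0.02 and 0.02 m and contact force between the fingers and brush_a below 0.05 N and linear speed of brush_a below 0.02 m/s and height (world z) of brush_a below 0.008 m and angle between each of brush_a, brush_b, brush_c's own z axis and vertical below 0.1 rad and distance of each of brush_b, brush_c from where it was at the start of the episode below 0.025 m) or (x of tip_b in the frame of sleeve above 0.05 m and y of tip_b in the frame of sleeve between -0.018 and 0.018 m and height (world z) of tip_b below 0.056 m and x of brush_b in the frame of sleeve between -0.106 and -0.07 m and y of handle_b in the frame of sleeve between -0.02 and 0.02 m and contact force between the fingers and brush_b below 0.05 N and linear speed of brush_b below 0.02 m/s and height (world z) of brush_b below 0.008 m and angle between each of brush_b, brush_a, brush_c's own z axis and vertical below 0.1 rad and distance of each of brush_a, brush_c from where it was at the start of the episode below 0.025 m) or (x of tip_c in the frame of sleeve above 0.05 m and y of tip_c in the frame of sleeve between -0.018 and 0.018 m and height (world z) of tip_c below 0.056 m and x of brush_c in the frame of sleeve between -0.106 and -0.07 m and y of handle_c in the frame of sleeve between -0.02 and 0.02 m and contact force between the fingers and brush_c below 0.05 N and linear speed of brush_c below 0.02 m/s and height (world z) of brush_c below 0.008 m and angle between each of brush_c, brush_a, brush_b's own z axis and vertical below 0.1 rad and distance of each of brush_a, brush_b from where it was at the start of the episode below 0.025 m)) and distance of each of kettle, filter, spray, ramekin from where it was at the start of the episode below 0.03 m and angle between each of kettle, filter, spray, ramekin's own z axis and vertical below 0.2 rad); the robot touches nothing.
It fails at once if a second brush was taken out (two brushes away from their parked places by more than 40 mm) (distance of each of brush_a, brush_b from where it was at the start of the episode above 0.04 m or distance of each of brush_a, brush_c from where it was at the start of the episode above 0.04 m or distance of each of brush_b, brush_c from where it was at the start of the episode above 0.04 m).
It fails at once if a bystander (kettle, filter, spray bottle, ramekin) was moved more than 30 mm or tipped (distance of any of kettle, filter, spray, ramekin from where it was at the start of the episode above 0.03 m or angle between any of kettle, filter, spray, ramekin's own z axis and vertical above 0.3 rad).
It also fails if it takes over 72 s, if anything falls off the work surface, if the arm or the gripper's body presses on something with over 40 N, if the wrist force passes 120 N, or if a joint passes its speed limit or range.

## Working session

There is one attempt and no reset: what is moved stays moved. The work goes in short steps, Python scripts to look and compute and a tool call to move; the robot and the scene stay as the last step left them, time stands still between calls to the robot, and variables do not carry over. Pictures are saved under pics/ and viewed, at most 10 in all, crops included, and the job is handed in when it is done.

Besides the shell and the picture viewer there is one more tool, called after ">>>" as name(argument=value, ...) on one line, values as JSON. apply_moves: Moves the arm, as the interface text tells. Its arguments: {"type":"object","properties":{"plan":{"type":"array"},"grip_force":{"type":"number"}},"required":["plan"]}

```bash
mkdir -p pics
python3 - <<'E'
from rig import ctrl, imaging
import cv2,numpy as np
for n in("top","scene"):
    cv2.imwrite(f"pics/{n}0.png",imaging.get_image(n)); m=imaging.camera_model(n); print(n,{k:(np.round(v,4).tolist() if hasattr(v,'shape') else v) for k,v in m.items()})
o=ctrl.get_obs(); print(o)
E
```

```text
top {'mtx': [[514.1506, 0.0, 282.0229], [0.0, 514.1506, 216.2191], [0.0, 0.0, 1.0]], 'T': [[-0.0163, 0.9939, -0.1093, 0.3815], [-0.9997, -0.0144, 0.019, 0.0437], [0.0173, 0.1096, 0.9938, 1.398], [0.0, 0.0, 0.0, 1.0]]}
scene {'mtx': [[459.1705, 0.0, 277.5168], [0.0, 459.1705, 203.9844], [0.0, 0.0, 1.0]], 'T': [[0.8437, -0.2801, 0.4579, 1.1077], [0.5365, 0.4661, -0.7035, -0.8491], [-0.0163, 0.8392, 0.5435, 0.7599], [0.0, 0.0, 0.0, 1.0]]}
{'time_s': 0.1, 'joint_pos': array([ 1.02460149e+00,  1.31072556e-01,  1.48920700e+00, -5.04327800e-05,
        1.52302899e+00, -8.53855160e-02]), 'joint_vel': array([ 0.00013244, -0.0017429 , -0.0028359 , -0.0001189 , -0.00055929,
       -0.00034066]), 'joint_torque': array([ 1.54389977e-04, -5.61341214e+01, -4.93096197e+01,  7.68902223e-02,
        2.91452726e-02,  6.37003154e-06]), 'ee_pos': array([0.26651029, 0.53695568, 0.21768008]), 'eef_rot': array([[-8.95693959e-01,  4.44670229e-01, -8.48257047e-04],
       [ 4.44671028e-01,  8.95692721e-01, -1.49241081e-03],
       [ 9.61470049e-05, -1.71393868e-03, -9.99998527e-01]]), 'contact_force': array([-0.38457615,  0.61682977,  0.6946658 ]), 'wrist_torque': array([-0.03490086,  0.0379751 ,  0.00324093]), 'grip_force': 0.0, 'gripper_width': 1.0017377096251978}
```

View pics/top0.png

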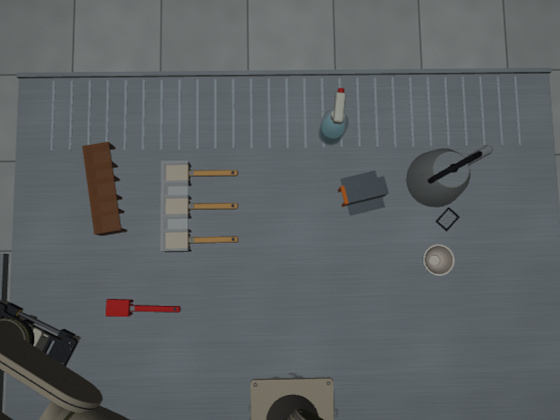

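View pics/scene0.png

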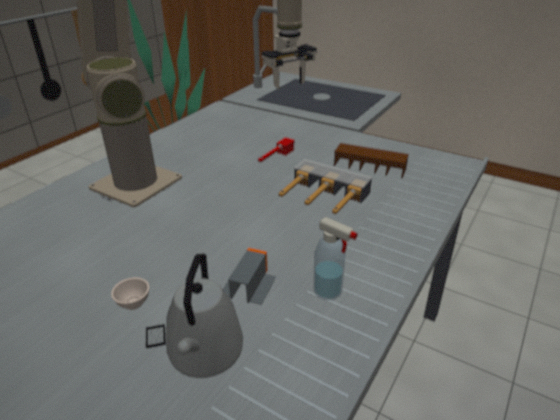

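The top view shows the garage at about (175,206), with handles along rows 173, 206 and 240 running to column 238. The sleeve is at about (363,192) with its orange mouth at (344,196). Kettle, filter and ramekin are to the right, the spray bottle above. Next I measure these precisely.

```bash
cat > h.py <<'E'
from rig import ctrl, imaging
import cv2,numpy as np
def ray(n,uv,z):
    m=imaging.camera_model(n);T=np.array(m["T"]);K=np.array(m["mtx"])
    uv=np.atleast_2d(uv).astype(float)
    d=(np.linalg.inv(K)@np.c_[uv,np.ones(len(uv))].T); d=(T[:3,:3]@np.diag([1,-1,-1.])@d).T
    o=T[:3,3]; return (o+d*((z-o[2])/d[:,2])[:,None])[:,:2]
def proj(n,P):
    m=imaging.camera_model(n);T=np.array(m["T"]);K=np.array(m["mtx"])
    p=(np.atleast_2d(P)-T[:3,3])@T[:3,:3]@np.diag([1,-1,-1.]); q=p@K.T; return q[:,:2]/q[:,2:]
def blobs(im,lo,hi,roi,amin=30):
    x0,y0,x1,y1=roi
    hsv=cv2.cvtColor(im,cv2.COLOR_BGR2HSV); mk=cv2.inRange(hsv,lo,hi); z=np.zeros_like(mk); z[y0:y1,x0:x1]=mk[y0:y1,x0:x1]
    k,l,s,c=cv2.connectedComponentsWithStats(z)
    return [np.argwhere(l==i)[:,::-1] for i in range(1,k) if s[i,4]>=amin]
def line(pts,z,n="top"):
    w=ray(n,pts,z); c=w.mean(0); u,s,v=np.linalg.svd(w-c); d=v[0]; t=(w-c)@d; q=(w-c)@v[1]
    return c,d,t.min(),t.max(),np.ptp(q)
E
python3 - <<'E'
from h import *
np.set_printoptions(precision=4,suppress=True)
im=imaging.get_image("top")
for b in blobs(im,(8,100,90),(28,255,255),(185,150,250,260)):
    c,d,a,e,w=line(b,.04); d=d*np.sign(-d[1]); print("handle",len(b),c,"ang",np.degrees(np.arctan2(d[0],-d[1])),c+d*[a,e][0],c+d*e,w)
for b in blobs(im,(0,150,100),(20,255,255),(330,170,400,220),10):
    print("band",len(b),line(b,.06))
crop=cv2.resize(im[130:260,150:410],None,fx=3,fy=3,interpolation=cv2.INTER_CUBIC);crop=cv2.convertScaleAbs(crop,alpha=1.5)
cv2.imwrite("pics/c1.png",crop)
E
```

```text
handle 237 [0.6507 0.1954] ang 0.4154012402094042 [0.6502 0.2593] [0.6511 0.139 ] 0.01499778583104494
handle 229 [0.5615 0.1938] ang 0.2628223469500719 [0.5612 0.2506] [0.5617 0.1365] 0.014296943261761706
handle 233 [0.4723 0.1986] ang 0.20203312621052483 [0.4722 0.2508] [0.4726 0.1375] 0.014190392600863109
band 67 (array([ 0.5839, -0.1459]), array([-0.9756, -0.2197]), np.float64(-0.02374368331891979), np.float64(0.023837439827682744), np.float64(0.009927078703999167))
```

View pics/c1.png

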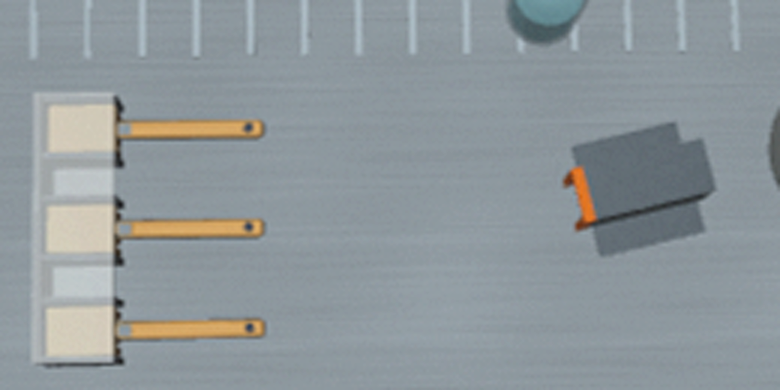

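The crop shows three straight handles, parallel to world y. Their tips are near y=0.137 and their x positions are 0.472, 0.561 and 0.651. The sleeve mouth is near (0.584,-0.146), yawed about 13°. I'm going above the nearest handle's end.

>>> apply_moves(plan=[[5,-35.7,-25.7,6.8,1.11],[5,-35.7,-25.7,6.8,1.11],[5,-35.7,-25.7,6.8,1.11],[5,-35.7,-25.7,6.8,1.11],[5,-35.7,-25.7,6.8,1.11],[5,-35.7,-25.7,6.8,1.11],[5,-35.7,-25.7,6.8,1.11],[5,-35.7,-25.7,6.8,1.11],[5,-35.7,-25.7,6.8,1.11],[5,-35.7,-25.7,6.8,1.11],[5,-35.7,-25.7,6.8,1.11],[5,-35.7,-25.7,6.8,1.11]])

```text
time_s: 1.15
ee_pos: [0.4734, 0.1438, 0.1494]
eef_rot: [[0.005, 1.0, -0.001], [1.0, -0.005, -0.002], [-0.002, -0.001, -1.0]]
contact_force: [0.1, -0.3, 0.0]
gripper_width: 0.535
grip_force: 0.0
```

Run:
```python
from h import *
np.set_printoptions(precision=4,suppress=True)
o=ctrl.get_obs();print(o["time_s"],o["ee_pos"],o["eef_rot"],o["contact_force"],o["gripper_width"])
im=imaging.get_image("top");from scipy.optimize import minimize
# sleeve: fit outline (bands/top face) - print rays of hand-picked crop corners
def px(u,v): return [150+u/3-.33,130+v/3-.33]
print(ray("top",[px(595,222),px(715,190),px(699,140)],.06), ray("top",[px(572,147),px(676,122),px(600,256),px(705,230)],.002))
print("spray",ray("top",[335,130],0.05),"kettle",ray("top",[435,182],.06),"ram",ray("top",[438,260],.045),"filter",ray("top",[448,219],.006))
```

```text
1.15 [0.4734 0.1438 0.1494] [[ 0.0046  1.     -0.001 ]
 [ 1.     -0.0046 -0.0021]
 [-0.0021 -0.001  -1.    ]] [ 0.1217 -0.291   0.0142] 0.5351962975998457
[[ 0.5594 -0.1561]
 [ 0.5863 -0.2629]
 [ 0.6312 -0.2504]] [[ 0.637  -0.1457]
 [ 0.6591 -0.2425]
 [ 0.5358 -0.1684]
 [ 0.5583 -0.2655]]
spray [[ 0.7613 -0.1286]] kettle [[ 0.6141 -0.3891]] ram [[ 0.4083 -0.3917]] filter [[ 0.5204 -0.4373]]
```

>>> apply_moves(plan=[[4,0.4,0,4,0],[4,0.4,0,8,0],[4,0.4,0,11.5,0],[4,0.4,0,13.5,0],[4,0.4,0,13.5,0],[4,0.4,0,13.5,0],[4,0.4,0.5,13.5,0],[4,0.4,1.0,13.5,0],[4,0.4,1.4,13.5,0],[4,0.4,1.6,13.5,0],[4,0.4,1.8,13.5,0],[4,0.4,1.8,13.5,0]])

```text
time_s: 2.2
ee_pos: [0.4911, 0.1525, 0.0163]
eef_rot: [[0.0, 1.0, 0.001], [1.0, -0.0, 0.0], [0.0, 0.001, -1.0]]
contact_force: [0.7, -0.9, -0.8]
gripper_width: 0.432
grip_force: 0.0
```

>>> apply_moves(plan=[[4,0,0.3,0.2,0],[4,0,0.5,0.2,0],[4,0,0.5,0.2,0],[4,0,0.5,0.2,0]])

```text
time_s: 2.53
ee_pos: [0.4952, 0.1524, 0.0134]
eef_rot: [[0.0, 1.0, -0.0], [1.0, -0.0, -0.0], [-0.0, -0.0, -1.0]]
contact_force: [0.1, -0.9, -0.1]
gripper_width: 0.43
grip_force: 0.0
```

>>> apply_moves(plan=[[4,0,0.3,0,0],[4,0,0.5,0,0],[4,0,0.6,0,0],[4,0,0.6,0,0],[4,0,0.6,0,0]])

```text
time_s: 2.95
ee_pos: [0.5013, 0.1525, 0.0136]
eef_rot: [[0.0, 1.0, 0.0], [1.0, -0.0, -0.0], [-0.0, 0.0, -1.0]]
contact_force: [0.3, 0.7, -0.6]
gripper_width: 0.432
grip_force: 0.0
```

Run:
```python
from h import *
im=imaging.get_image("scene");cv2.imwrite("pics/s2.png",cv2.resize(im[110:250,230:400],None,fx=4,fy=4,interpolation=cv2.INTER_CUBIC))
```

```text
(no output)
```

View pics/s2.png

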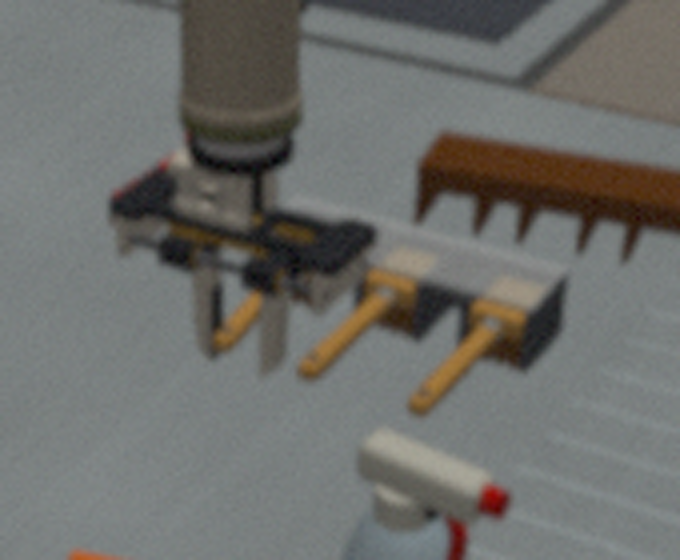

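The handle sits against the near finger and the other two are undisturbed. It moved about 17 mm with no resistance, so this is the loose one. Now I rock it towards the robot.

>>> apply_moves(plan=[[4,0,-1,0,0],[4,0,-2,0,0],[4,0,-3,0,0],[4,0,-3.8,0,0],[4,0,-4.4,0,0],[4,0,-5,0,0],[4,0,-5.4,0,0],[4,0,-5.7,0,0],[4,0,-5.7,0,0],[4,0,-5.7,0,0]])

```text
time_s: 3.83
ee_pos: [0.4444, 0.1525, 0.0138]
eef_rot: [[-0.0, 1.0, 0.0], [1.0, 0.0, 0.0], [0.0, 0.0, -1.0]]
contact_force: [-0.4, 1.0, -0.6]
gripper_width: 0.429
grip_force: 0.0
```

>>> apply_moves(plan=[[4,0,1,0,0],[4,0,2,0,0],[4,0,2.8,0,0],[4,0,2.8,0,0],[1.4,0,2.8,0,0],[1.4,0,2.8,0,0],[1.4,0,2.8,0,0],[1.4,0,2.8,0,0],[1.4,0,2.8,0,0],[1.4,0,2.8,0,0],[1.4,0,2.8,0,0],[1.4,0,2.8,0,0]], grip_force=25)

```text
time_s: 4.83
ee_pos: [0.4723, 0.1525, 0.0137]
eef_rot: [[-0.0, 1.0, 0.0], [1.0, 0.0, -0.0], [-0.0, 0.0, -1.0]]
contact_force: [0.7, -0.5, -0.8]
gripper_width: 0.171
grip_force: 24.8
```

>>> apply_moves(plan=[[1.4,-0.5,0,0,0],[1.4,-1.2,0,0,0],[1.4,-2.5,0,0,0],[1.4,-4,0,0,0],[1.4,-6,0,0,0],[1.4,-8,0,0,0],[1.4,-10,0,0,0],[1.4,-12,0,0,0],[1.4,-14,0,0,0],[1.4,-15.5,0,0,0],[1.4,-16,0,0,0],[1.4,-16,0,0,0]])

```text
time_s: 5.83
ee_pos: [0.4721, -0.0088, 0.0136]
eef_rot: [[0.002, 1.0, -0.0], [1.0, -0.002, -0.0], [-0.0, -0.0, -1.0]]
contact_force: [-0.6, 0.3, 0.0]
gripper_width: 0.168
grip_force: 24.8
```

>>> apply_moves(plan=[[1.4,0,0,0,0],[1.4,0,0,0,0],[4,0,0,0,0],[4,0,0,0,0],[4,0,0,0,0],[4,0,0,0,0],[4,0,0,-3,0],[4,0,0,-6,0],[4,0,0,-9,0],[4,0,0,-11,0],[4,0,0,-11,0]])

```text
time_s: 6.75
ee_pos: [0.4756, -0.0077, 0.1291]
eef_rot: [[-0.0, 1.0, 0.008], [1.0, 0.0, -0.001], [-0.001, 0.008, -1.0]]
contact_force: [0.8, -0.8, 0.2]
gripper_width: 0.423
grip_force: 0.0
```

Run:
```python
from h import *
np.set_printoptions(precision=4,suppress=True)
im=imaging.get_image("top");cv2.imwrite("pics/t3.png",cv2.convertScaleAbs(cv2.resize(im[130:260,150:410],None,fx=3,fy=3,interpolation=cv2.INTER_CUBIC),alpha=1.5))
```

```text
(no output)
```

View pics/t3.png

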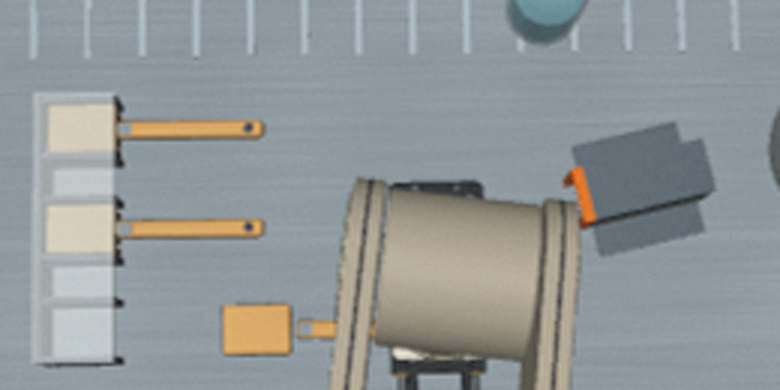

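The brush is out of its bay. Its head is at crop (257,330), and the visible collar shows the handle has slipped out of its socket. The firm brushes are still parked.

Run:
```python
from h import *
np.set_printoptions(precision=4,suppress=True)
im=imaging.get_image("top")
for b in blobs(im,(8,80,90),(28,255,255),(215,220,270,260)):
    w=ray("top",b,.044); r=cv2.minAreaRect((w*1000).astype(np.float32)); print(len(b),w.mean(0),r)
for b in blobs(im,(8,80,90),(28,255,255),(185,150,262,215)): print(len(b),line(b,.04)[0])
print(ctrl.get_obs()["ee_pos"])
```

```text
373 [0.471  0.1422] ((471.82666015625, 142.60690307617188), (57.92438507080078, 42.30677795410156), 89.502685546875)
53 [0.4694 0.0848] ((469.7867126464844, 88.6279296875), (28.941082000732422, 13.18832015991211), 89.12250518798828)
256 [0.6511 0.1972]
251 [0.5619 0.1947]
[ 0.4731 -0.0075  0.1245]
```

>>> apply_moves(plan=[[7,4,-0.1,0,0],[7,8,-0.1,0,0],[7,12,-0.1,0,0],[7,15,-0.1,0,0],[7,15,-0.1,0,0],[7,15,-0.1,0,0],[7,15,-0.1,4,0],[7,15,-0.1,8,0],[7,15,-0.1,10,0],[7,15,-0.1,11,0],[7,15,-0.1,11,0],[7,15,-0.1,11,0]])

```text
time_s: 7.85
ee_pos: [0.4712, 0.1417, 0.0136]
eef_rot: [[0.001, 1.0, -0.001], [1.0, -0.001, -0.0], [-0.0, -0.001, -1.0]]
contact_force: [-0.4, -1.1, 1.1]
gripper_width: 0.756
grip_force: 0.0
```

>>> apply_moves(plan=[[4,0,0,0,0],[4,0,0,0,0],[4,0,0,0,0],[4,0,0,0,0],[4,0,0,0,0],[4,0,0,0,0],[4,0,0,0,0],[4,0,0,0,0],[4,0,0,0,0]], grip_force=25)

```text
time_s: 8.6
ee_pos: [0.4723, 0.1427, 0.0148]
eef_rot: [[-0.0, 1.0, 0.002], [1.0, 0.0, 0.0], [0.0, 0.002, -1.0]]
contact_force: [-0.1, 0.7, 5.9]
gripper_width: 0.474
grip_force: 25.0
```

Run:
```python
from h import *
np.set_printoptions(precision=4,suppress=True)
im=imaging.get_image("top");cv2.imwrite("pics/t4.png",cv2.convertScaleAbs(cv2.resize(im[130:290,150:410],None,fx=3,fy=3,interpolation=cv2.INTER_CUBIC),alpha=1.5))
for b in blobs(im,(8,80,90),(28,255,255),(185,222,320,260)):
    c,d,a,e,w=line(b,.04); d=d*np.sign(-d[1]); print(len(b),c,d,c+d*a,c+d*e,w)
```

```text
187 [0.4678 0.0306] [-0.0183 -0.9998] [0.4687 0.0796] [ 0.4669 -0.0209] 0.010883171350366396
```

View pics/t4.png

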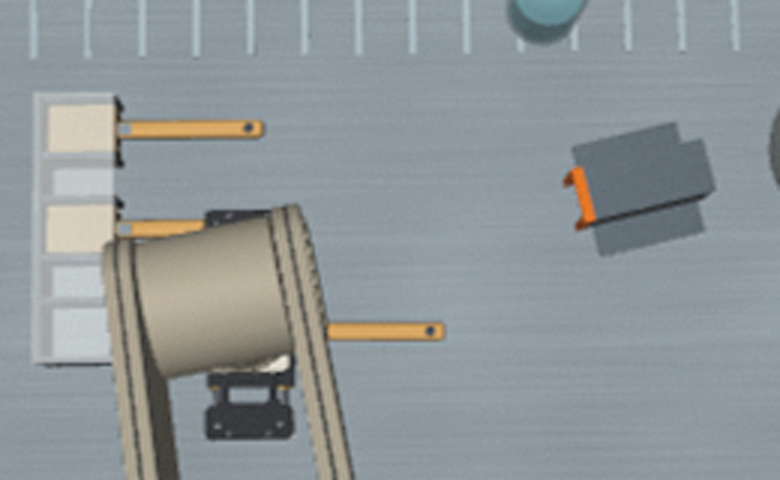

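The handle runs straight, with its tip at crop (440,331). The gripper holds the head, and its opening of 44 mm matches. I lift it a little and line up with the sleeve.

>>> apply_moves(plan=[[4,0,0,-0.5,0],[4,-2,0,-0.5,0],[4,-5,1,-0.5,-0.05],[4,-7.5,3,-0.5,-0.1],[4,-9.5,5,-0.5,-0.15],[4,-10.4,6.4,-0.5,-0.2],[4,-10.4,7,-0.5,-0.23],[4,-10.4,7,-0.5,-0.23],[4,-10.4,7,-0.5,-0.23]])

```text
time_s: 9.4
ee_pos: [0.5407, 0.0385, 0.0182]
eef_rot: [[-0.227, 0.974, -0.001], [0.974, 0.227, 0.0], [0.0, -0.001, -1.0]]
contact_force: [0.3, -0.2, -1.8]
gripper_width: 0.471
grip_force: 24.9
```

Run:
```python
from h import *
np.set_printoptions(precision=4,suppress=True)
im=imaging.get_image("top");cv2.imwrite("pics/t5.png",cv2.convertScaleAbs(cv2.resize(im[130:290,200:460],None,fx=3,fy=3,interpolation=cv2.INTER_CUBIC),alpha=1.5))
for b in blobs(im,(8,80,90),(28,255,255),(240,150,338,260)):
    c,d,a,e,w=line(b,.045); d=d*np.sign(-d[1]); print(len(b),c,d,c+d*a,c+d*e,w)
o=ctrl.get_obs();print(o["ee_pos"],o["eef_rot"])
dd=np.array([.2215,-.9751]);mo=np.array([.5842,-.147]);p=o["ee_pos"][:2]
R=o["eef_rot"][:2,:2]
print("lateral of TCP",np.cross(dd,p-mo),"along",(p-mo)@dd)
for a in(-.06,-.034): print(a,R.T@(mo+a*dd-p)*100)
```

```text
135 [ 0.5642 -0.0872] [ 0.2111 -0.9775] [ 0.557  -0.0537] [ 0.571  -0.1189] 0.015052577336792779
[0.5403 0.0388 0.0182] [[-0.227   0.9739 -0.0016]
 [ 0.9739  0.227   0.0002]
 [ 0.0005 -0.0015 -1.    ]]
lateral of TCP -0.0016570739511620886 along -0.19088210881084827
-0.06 [-13.0904   0.0923]
-0.034 [-15.6902   0.0777]<stdin>:9: DeprecationWarning: Arrays of 2-dimensional vectors are deprecated. Use arrays of 3-dimensional vectors instead. (deprecated in NumPy 2.0)
```

View pics/t5.png

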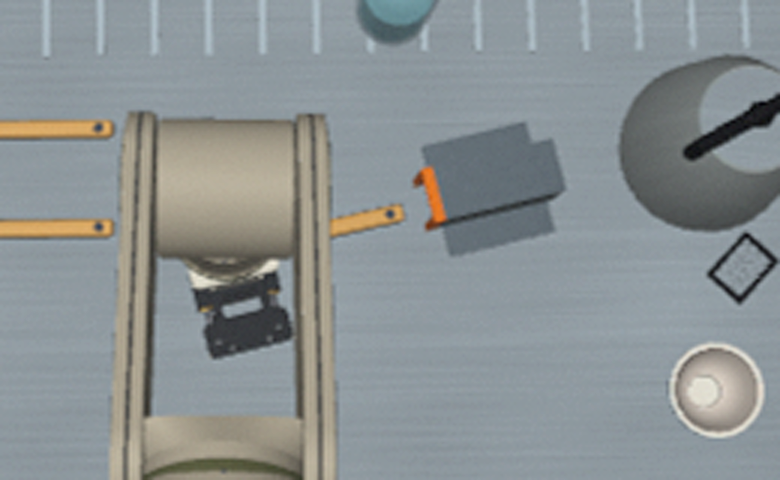

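The tip is at crop (402,213), just short of the mouth and about 6 mm off to the robot side. I shift sideways and insert.

>>> apply_moves(plan=[[4,0,0.5,0,0],[4,0,0.5,0,0],[4,-1.5,0.5,0,0],[4,-3,0.5,0,0],[4,-4.5,0.5,0,0],[4,-6,0.4,0,0],[4,-7.5,0.4,0,0],[4,-7.5,0.4,0,0]])

```text
time_s: 10.12
ee_pos: [0.5628, -0.0355, 0.019]
eef_rot: [[-0.227, 0.974, 0.001], [0.974, 0.227, -0.001], [-0.001, 0.001, -1.0]]
contact_force: [0.5, 0.1, -1.0]
gripper_width: 0.474
grip_force: 24.9
```

Run:
```python
from h import *
im=imaging.get_image("top");im2=imaging.get_image("scene")
a=cv2.resize(im[140:250,260:400],(560,440));b=cv2.resize(im2[210:310,190:290],(240,240))
b=cv2.copyMakeBorder(b,0,200,0,0,cv2.BORDER_CONSTANT)
cv2.imwrite("pics/t6.png",cv2.convertScaleAbs(np.hstack([a,b]),alpha=1.4))
```

```text
(no output)
```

View pics/t6.png

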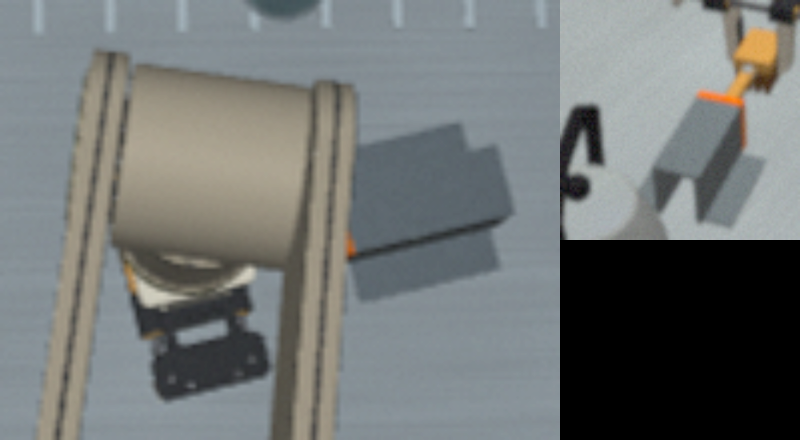

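The handle is inside the sleeve and the wrist force is low. I push on and lower.

>>> apply_moves(plan=[[4,-1.5,-0.1,0,0],[4,-3,-0.1,0,0],[4,-4.5,-0.2,0,0],[4,-6,-0.3,0,0],[4,-7,-0.3,0,0],[4,-7.7,-0.3,0,0],[4,-7.7,-0.3,0.3,0],[4,-7.7,-0.3,0.5,0],[4,-7.7,-0.3,0.5,0]])

```text
time_s: 10.97
ee_pos: [0.5775, -0.1099, 0.0147]
eef_rot: [[-0.228, 0.974, 0.001], [0.974, 0.228, -0.001], [-0.001, 0.001, -1.0]]
contact_force: [-1.9, -3.0, 7.0]
gripper_width: 0.473
grip_force: 25.0
```

Run:
```python
from h import *
im2=imaging.get_image("scene")
cv2.imwrite("pics/s7.png",cv2.convertScaleAbs(cv2.resize(im2[200:320,180:300],(600,600),interpolation=cv2.INTER_CUBIC),alpha=1.3))
```

```text
(no output)
```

View pics/s7.png

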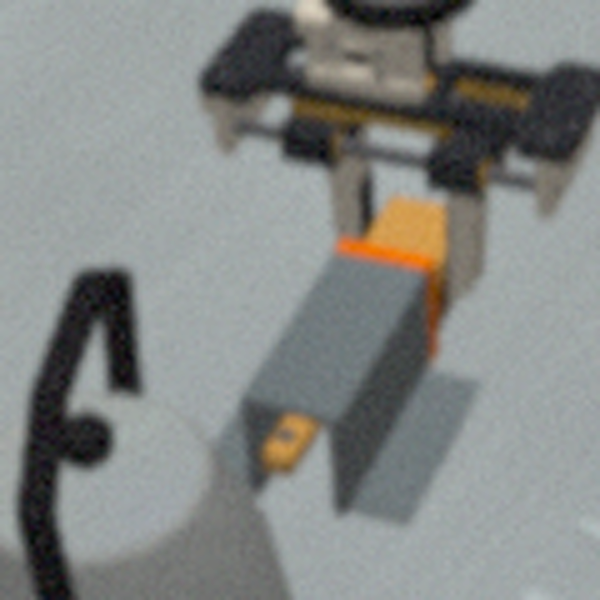

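The handle end shows at the far end of the sleeve, at (290,440), and the head sits just short of the band at (405,225). I nudge it on 4 mm, release and back off.

>>> apply_moves(plan=[[4,-0.2,0,0,0],[4,-0.4,0,0,0],[4,-0.4,0,0,0],[6.5,-0.4,0,0,0],[6.5,-0.4,0,0,0],[6.5,-0.4,0,0,0],[6.5,-0.4,0,0,0],[6.5,-0.4,0,0,0],[6.5,-0.4,0,-3,0],[6.5,-0.4,0,-6,0],[6.5,-0.4,0,-10,0],[6.5,-0.4,0,-13,0]])

```text
time_s: 12.02
ee_pos: [0.578, -0.1132, 0.1461]
eef_rot: [[-0.228, 0.974, 0.001], [0.974, 0.228, -0.0], [-0.0, 0.001, -1.0]]
contact_force: [0.2, -0.0, 0.4]
gripper_width: 0.702
grip_force: 0.0
```

>>> apply_moves(plan=[[6.5,4,0,-1,0],[6.5,8,-2,-1,0],[6.5,12,-6,-1,0],[6.5,15,-9,-1,0],[6.5,17,-11,-1,0],[6.5,17,-11,-1,0],[6.5,17,-11,-1,0]])

```text
time_s: 12.6
ee_pos: [0.4303, 0.0284, 0.1534]
eef_rot: [[-0.23, 0.973, 0.0], [0.973, 0.23, 0.0], [0.0, 0.0, -1.0]]
contact_force: [1.2, -0.9, -0.2]
gripper_width: 0.7
grip_force: 0.0
```

Run:
```python
from h import *
np.set_printoptions(precision=4,suppress=True)
im=imaging.get_image("top");im2=imaging.get_image("scene")
cv2.imwrite("pics/f8.png",np.vstack([cv2.resize(im[130:270,140:480],(680,280)),cv2.resize(im2[130:290,200:400],(400,320),interpolation=cv2.INTER_CUBIC)[:, :].copy() if 0 else cv2.copyMakeBorder(cv2.resize(im2[200:320,100:300],(533,320)),0,0,0,147,cv2.BORDER_CONSTANT)]))
dd=np.array([.2215,-.9751]);nn=np.array([.9751,.2215]);mo=np.array([.5842,-.147])
for b in blobs(im,(8,80,90),(28,255,255),(300,160,345,225)):
    w=ray("top",b,.044);r=cv2.minAreaRect((w*1000).astype(np.float32));print(len(b),r,"along",(np.array(r[0])/1000-mo)@dd,"lat",(np.array(r[0])/1000-mo)@nn)
```

```text
416 ((577.57080078125, -119.10333251953125), (46.925148010253906, 77.82877349853516), 19.30293846130371) along -0.028670408087158213 lat -0.0002850203112793442
```

View pics/f8.png

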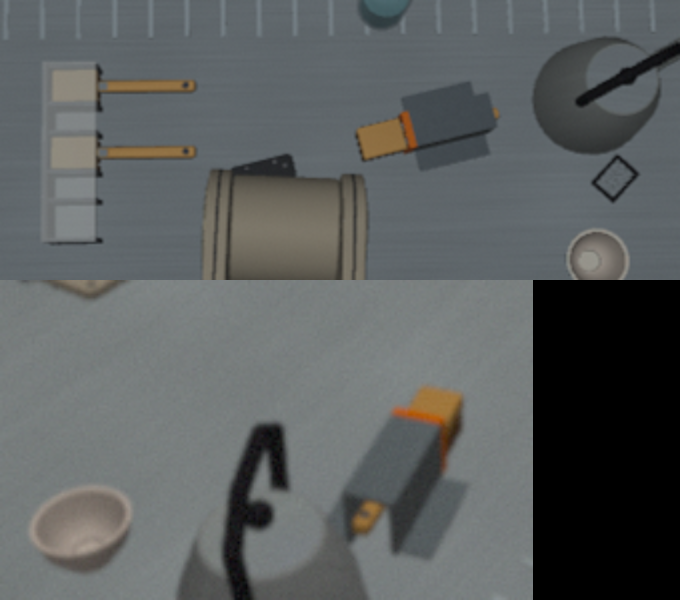

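The head stands against the band at the sleeve mouth and the handle end shows at the far end. The firm brushes and the bystanders are undisturbed and the arm is clear, so I'm handing in.

```bash
python3 -c "
from rig import ctrl
print(ctrl.hand_in())"
```

```text
the job is handed in; nothing more can be done
None
```

I found the loose brush (the one nearest the robot), drew it out of its bay, regripped it by the head and slid it handle first into the repair sleeve; the job was handed in at about 12.7 s, but no verdict came back.

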